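# Clock and seat a dashboard gauge

### The job

The round gauge in the instrument-cluster housing stands proud because its rim notch has not been turned to the locating pin. Without gripping or lifting it, push one of its two finger lugs round with a fingertip until the notch is over the pin, then press the gauge straight down on the middle of its glass until it is fully home, and let go. Leave everything else on the bench as it is.

Things in the scene. Friction and masses are not known exactly. Their poses are not given: they have to be found in the camera images.
- gauge: Loose round gauge (black dial, aluminium rim), 0.3 to 0.45 kg. Its drum, 76 mm wide and 34 mm deep, stands in a round well in the housing with 1.5 mm play all round, and turns freely either way without end stop. Origin: on its axis in the rim's underside; z up, x towards the notch. Rim 114 mm wide, 5 mm thick. Its origin starts about 62 mm above the housing's (proud); home is 53 mm.
- glass (a point): Middle of the top of the gauge's flat glass (86 mm wide, top 7.5 mm above the gauge's origin): press here. The gauge rests on a sliding seat in the well, which gives way to about 3 to 5 N, slides 9 mm to a stop and stays down (no spring). While the notch is off the pin, the pin stops the rim after about 1 mm.
- lug_a (a point): Middle of the top of the finger lug on the gauge's +y side, a quarter turn from the notch. Black upright lug on the rim: 44 to 57 mm from the gauge's axis, 8 mm wide along the rim, its top 18 mm above the rim and 23 mm above the gauge's origin. A light sideways push (about 1 N) on it turns the gauge, which stays where it is left.
- lug_b (a point): Middle of the top of the opposite, equal finger lug, on the gauge's -y side.
- notch (a point): The mouth of the open notch in the gauge's rim, 57 mm from the axis on the gauge's +x side, at the level of the rim's underside. The notch is 17 mm wide, with parallel sides, cut 10.5 mm deep into the rim and right through it.
- pin: The upright fixed steel locating pin on the housing's deck: 12 mm thick, 11 mm tall, its top tapered to 8 mm, its axis 57 mm from the axis of the well, so half peeps out from under the rim. Origin: centre of its foot, on the deck. It is about 80 degrees to either side of the housing's +x direction, the screw on the other side. The notch has 2.5 mm of room either side of the pin; the taper draws it in from about 3.5 mm off.
- screw: Fixed flat screw head, 11 mm across and 2 mm tall, on the housing's deck, the mirror image of the pin across the housing's x axis. It is not the pin, and blocks nothing. Origin: centre of its foot.
- housing: Black plastic instrument-cluster housing lying face up, fixed. Origin: at its underside, on the axis of the well in which the gauge stands; z up. Its flat deck is 50 mm above the origin, with a 3 mm grey ring round the well on which the rim seats. It extends 85 mm from the origin to +x, -x and -y, and 175 mm to +y, where a flush small dial and a display are; four ears 10 mm tall at the foot reach 110 mm in x.
- spool: White plastic wire spool, upright, 48 mm across, 40 mm tall; origin at its foot. On the mat about 145 mm from the gauge's axis, on the housing's -y side. Leave alone.
- knob_cap: Black cap, 22 mm across, 18 mm tall; origin at its foot. On the housing's deck at its +y end. Leave alone.
- driver: Screwdriver lying on the mat. Leave alone.
- meter: Orange hand-held meter lying flat, 160 x 75 x 34 mm. Leave alone.
- board: Green circuit board lying flat, 100 x 60 mm. Leave alone.
- flux: White plastic bottle, 44 mm across, 100 mm tall. Leave alone.
- tin: Low metal jar, 52 mm across, 45 mm tall. Leave alone.

How it is judged:
By the outcome, as a careful person would: the job done as asked, in the order asked, and still so for the second after the job is handed in, with the robot touching nothing.
It also fails if it takes over 58 s, if anything falls off the work surface, if the arm or the gripper's body presses on something with over 40 N, if the wrist force passes 120 N, or if a joint passes its speed limit or range.

### The arm

A 6-joint arm with a two-finger parallel gripper is mounted at the origin on the work surface. World frame = base frame: x ahead of the robot, y to its left, z up, the work surface at z = 0. Lengths are in mm, angles in rad, forces in N, time in s.
With the tool pointing down it reaches from about 350 to 975 mm from the base axis. Payload 7.1 kg.
Tool frame: the origin (TCP) lies on the centre line of the jaws, within the pads' length; the fingertips stand 17 mm ahead of it and the grasp point (between the pads) lies 2 mm behind it; z points along the fingers, y is the direction in which the jaws open and shut (so a half turn about z gives the same grasp; the last joint's range is limited). The gripper opens to 88 mm and grips with 3 to 60 N. Pads are 20 mm wide; open, the fingers measure 115 mm over their backs; the gripper's body (75 mm by 178 mm) begins 61 mm behind the grasp point.
Start: joints at [1.263, 0.423, 1.63, -0, 1.089, -0.019], TCP at [177.97, 599.109, 239.675] pointing down, gripper open.
Joint ranges: [-3, 3], [-0.9, 2.11], [0.09, 2.58], [-1.31, 4.45], [0.11, 2.69], [-2.54, 2.54]. Speed limits (rad/s): [2.39, 2.39, 3.01, 3.14, 3.14, 3.14].

### API

Orientations are given as a rotation vector (axis times angle).
In Python, from workcell import ctrl, imaging, workorder gives the robot as it stands. The module is installed in compiled form; this text tells all that it offers.
- The arm moves only by the shell command python3 -m crank 'ROWS' [OPENING]. ROWS is JSON, a list of rows, each an object with "travel": the shift along the tool's x, y, z as a fraction of full scale, a list of three; "turn": the turn about the tool's z as a fraction of full scale. In form: [{"travel": [dx, dy, dz], "turn": turn}, ...]. A call has 1 to 20 rows; each row shifts and turns the pose as measured when the row begins, along the tool's axes as they then stand; what a row does not reach is not made up. Full scale, the value 1, is 5 cm for a shift and 0.1 rad for a turn. A row lasts 1/10 s, in which the tool goes at most 50 mm and 8.59 degrees, less where a joint would pass 70% of its speed; a pose out of reach is approached as far as the arm can. A call with a number of a shift or a turn outside -1 to 1 is refused whole. A call with a gripper value outside its range is refused whole. OPENING is the gripper command: -1 is shut, 1 is fully open, values between are in proportion, set as the call begins (- or left out, the last holds). The fingers move at their own pace and stop on an object; the grip force is fixed at half the most. Time passes only in rows, so rows that do not move let the fingers close. It gives the time, the measured TCP pose, the force and the opening at its end, in the units of the state.
- ctrl.get_obs(): the state, without advancing time (a new reading comes with each control period).
- imaging.get_image(name): name is "scene" or "top" or "wrist"; returns the picture (480x640x3 uint8, blue, green, red); there is no depth.
- imaging.camera_info(name): a dict with "camera_matrix" (3x3 intrinsics, pixels), "rvec" (rotation vector, rad) and "tvec" (3), from world to camera coordinates, as OpenCV has them. Camera axes: x right, y down, z forward; pixel columns grow to the right and rows downward; lengths in mm; the calibration is good to about 2 mm. A picture is of the moment at which its call begins: read the wrist's pose just before it. camera_info takes no time and is no camera call; for the wrist camera it gives the pose at the moment of the call.
- workorder.close_job(): hands the job in, once; it reports no verdict.
The state is a dict: "t": time; "qpos": joint angles; "qvel": joint speeds; "joint_torque": joint torques, N m; "ee_pos": TCP position; "orientation": TCP orientation; "ft_force": force on the tool from outside, world axes, zero at the start; "moment": the same for the moment, N m; "width": finger opening in mm.
Only numpy, scipy, OpenCV 4.12 (cv2) and the standard library are available. Lean on these libraries where they do the work, as an engineer would, in place of code of your own. Each camera call takes 0.05 s, during which the arm holds its last target.

## Working session

There is one attempt and no reset: what is moved stays moved. The work goes in short steps, Python scripts to look and compute and a shell command to move; the robot and the scene stay as the last step left them, time stands still between calls to the robot, and variables do not carry over. Pictures are saved under pics/ and viewed, and the job is handed in when it is done.

```bash
mkdir -p pics; python3 - <<'E'
from workcell import ctrl, imaging
import cv2
o=ctrl.get_obs();print(o)
for n in("scene","top","wrist"):
    i=imaging.camera_info(n);print(n,i)
    cv2.imwrite(f"pics/a_{n}.png",imaging.get_image(n))
E
```

```text
{'t': 0.0, 'qpos': array([ 1.26300933e+00,  4.23819264e-01,  1.63066448e+00,  5.81187907e-06,
        1.08861102e+00, -1.90168254e-02]), 'qvel': array([-4.78835366e-04,  1.34905714e-03,  7.92861567e-05,  1.63343248e-03,
       -1.62847664e-04,  3.11902531e-04]), 'joint_torque': array([ 3.45906366e-03, -5.44642246e+01, -2.73660707e+01,  6.45118416e-02,
        2.28686171e-02, -1.17916543e-04]), 'ee_pos': array([177.80984658, 598.63077822, 238.92518164]), 'orientation': array([-4.51992910e-01, -3.10865473e+00,  2.32657652e-03]), 'ft_force': array([ 0.04661434, -0.52726797,  0.38743421]), 'moment': array([ 0.02177169,  0.0047809 , -0.01398904]), 'width': 88.19742548028422}
scene {'camera_matrix': array([[553.41716229,   0.        , 324.95094511],
       [  0.        , 553.41716229, 237.24084769],
       [  0.        ,   0.        ,   1.        ]]), 'rvec': array([ 1.01218021,  2.30008103, -1.18525678]), 'tvec': array([ 392.00743185, -154.3667267 , 1602.1408828 ])}
top {'camera_matrix': array([[618.58720383,   0.        , 311.14364387],
       [  0.        , 618.58720383, 244.92203675],
       [  0.        ,   0.        ,   1.        ]]), 'rvec': array([ 2.12188139, -2.13869177,  0.22516711]), 'tvec': array([ -37.83528246,  557.14673171, 1333.98000603])}
wrist {'camera_matrix': array([[358.08543883,   0.        , 319.14495199],
       [  0.        , 358.08543883, 232.97682684],
       [  0.        ,   0.        ,   1.        ]]), 'rvec': array([-2.33818441, -1.74527452, -0.23207966]), 'tvec': array([-623.46787412,  -32.44157929,  390.37629708])}
```

View pics/a_scene.png

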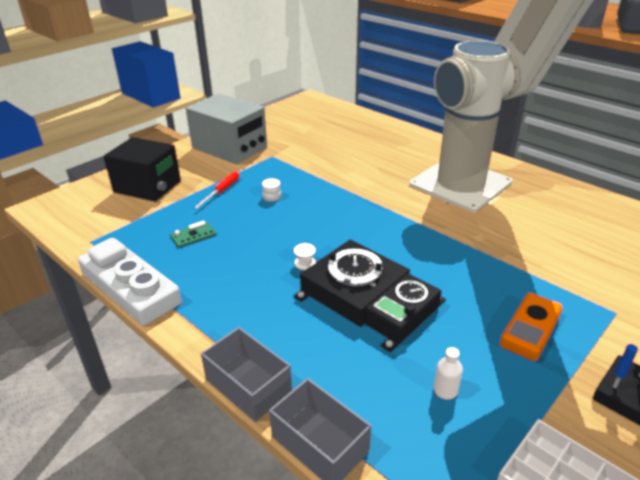

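View pics/a_top.png

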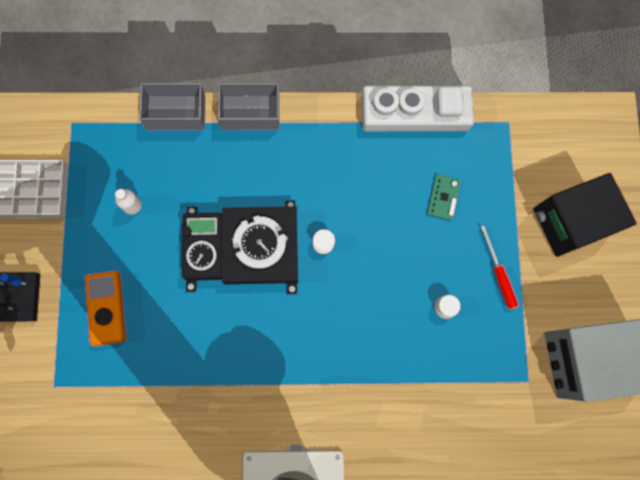

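View pics/a_wrist.png

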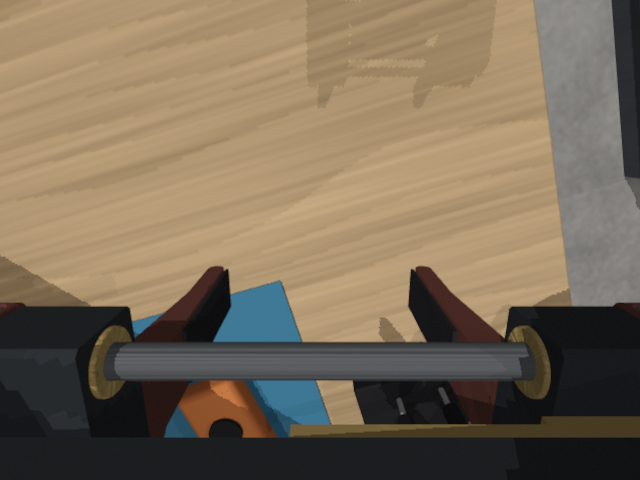

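```bash
python3 - <<'E'
import cv2
a=cv2.imread("pics/a_top.png")[190:305,170:345];cv2.imwrite("pics/b_top.png",cv2.resize(a,None,fx=4.5,fy=4.5,interpolation=cv2.INTER_CUBIC))
a=cv2.imread("pics/a_scene.png")[225:355,285:455];cv2.imwrite("pics/b_scene.png",cv2.resize(a,None,fx=4.5,fy=4.5,interpolation=cv2.INTER_CUBIC))
E
```

```text
(no output)
```

View pics/b_top.png

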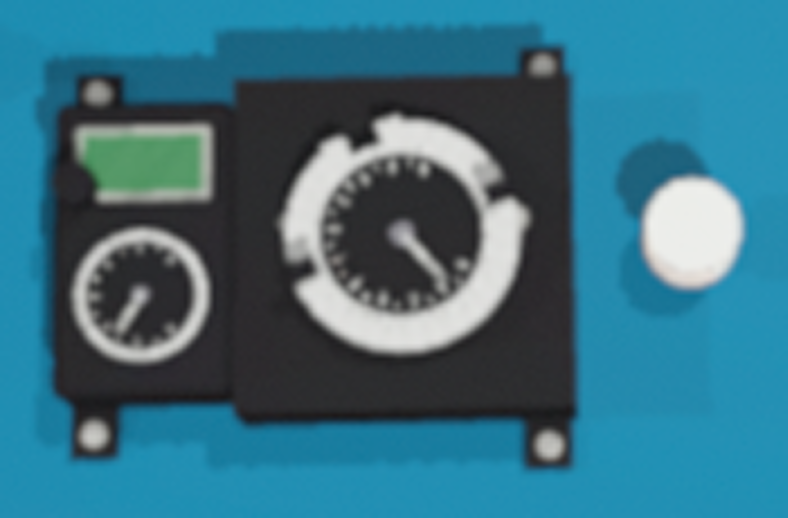

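View pics/b_scene.png

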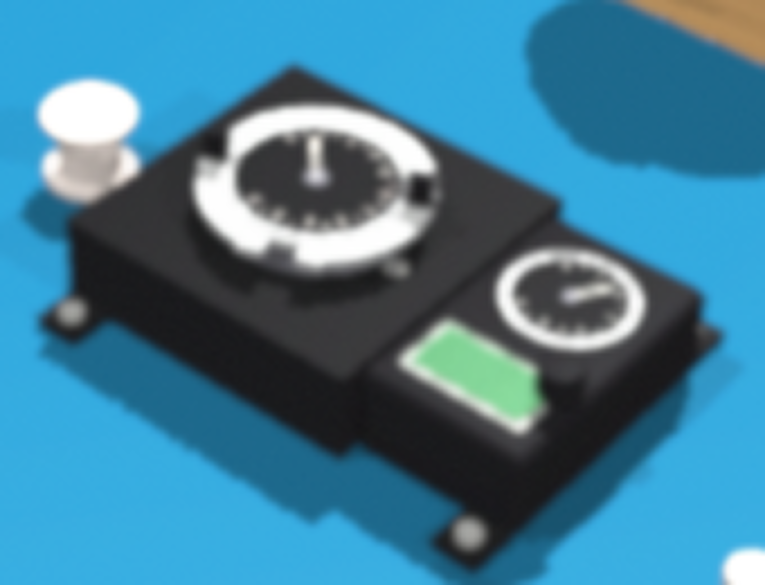

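```bash
cat > h.py <<'E'
import numpy as np, cv2
from workcell import ctrl, imaging
def cam(n,i=None):
    i=i or imaging.camera_info(n); R=cv2.Rodrigues(np.array(i["rvec"]))[0]
    return np.array(i["camera_matrix"]),R,np.array(i["tvec"]).ravel()
def plane(n,uv,z,i=None):
    K,R,t=cam(n,i); c=-R.T@t; d=R.T@np.linalg.solve(K,[uv[0],uv[1],1.]); return c+d*(z-c[2])/d[2]
def proj(n,p,i=None):
    K,R,t=cam(n,i); return cv2.projectPoints(np.array(p,float).reshape(-1,3),cv2.Rodrigues(R)[0],t,K,None)[0].reshape(-1,2)
E
python3 - <<'E'
from h import *
im=cv2.imread("pics/a_top.png")
hsv=cv2.cvtColor(im,cv2.COLOR_BGR2HSV)
m=((hsv[...,1]<60)&(hsv[...,2]>150)).astype(np.uint8)
m[:,:225]=0;m[:,300:]=0;m[:205]=0;m[280:]=0
c=max(cv2.findContours(m,0,1)[0],key=cv2.contourArea)
print(cv2.minEnclosingCircle(c), cv2.fitEllipse(c))
print([tuple(p[0]) for p in c])
(u,v),r=cv2.minEnclosingCircle(c)
C=plane("top",(u,v),67);print("C",C, plane("top",(u+r,v),67)-C)
Z=lambda x,y:(170+x/4.5,190+y/4.5)
for n,p,z in [("notch",Z(358,145),67),("lugL",Z(295,262),85),("lugR",Z(497,195),85),("fixL",Z(285,220),55),("fixR",Z(528,215),55)]:
    q=plane("top",p,z)-C;print(n,q[:2].round(1),np.degrees(np.arctan2(q[1],q[0])).round(1),np.hypot(*q[:2]).round(1))
for p in [(237,82),(570,78),(575,415),(238,420)]:
    print(plane("top",Z(*p),50).round(1))
K,R,t=cam("wrist");o=ctrl.get_obs();T=cv2.Rodrigues(o["orientation"])[0]
print("wrist cam in tool",T.T@(-R.T@t-o["ee_pos"])); print("cam axes in tool",(T.T@R.T).round(3)); print(T.round(3))
E
```

```text
((259.5804138183594, 241.7627410888672), 26.845550537109375) ((259.09588623046875, 242.2989044189453), (49.499874114990234, 50.553226470947266), 141.97474670410156)
[(np.int32(256), np.int32(216)), (np.int32(255), np.int32(217)), (np.int32(254), np.int32(217)), (np.int32(254), np.int32(218)), (np.int32(254), np.int32(219)), (np.int32(254), np.int32(220)), (np.int32(254), np.int32(221)), (np.int32(253), np.int32(222)), (np.int32(252), np.int32(223)), (np.int32(251), np.int32(223)), (np.int32(250), np.int32(223)), (np.int32(249), np.int32(224)), (np.int32(248), np.int32(224)), (np.int32(247), np.int32(223)), (np.int32(246), np.int32(222)), (np.int32(246), np.int32(221)), (np.int32(245), np.int32(221)), (np.int32(244), np.int32(221)), (np.int32(243), np.int32(221)), (np.int32(242), np.int32(222)), (np.int32(241), np.int32(223)), (np.int32(241), np.int32(224)), (np.int32(240), np.int32(225)), (np.int32(239), np.int32(226)), (np.int32(238), np.int32(227)), (np.int32(237), np.int32(228)), (np.int32(237), np.int32(229)), (np.int32(236), np.int32(230)), (np.int32(236), np.int32(231)), (np.in
[... 4211 characters left out ...]
217)), (np.int32(261), np.int32(217)), (np.int32(260), np.int32(217)), (np.int32(259), np.int32(217)), (np.int32(258), np.int32(216)), (np.int32(257), np.int32(216))]
C [562.08870563  72.46370634  67.        ] [ -0.35234078 -59.55668947   0.        ]
notch [44.6 22.6] 26.9 50.0
lugL [-17.7  51.2] 109.0 54.1
lugR [ 15.  -46.8] -72.2 49.2
fixL [ 9.3 59.5] 81.1 60.2
fixR [ 11.1 -61.4] -79.7 62.4
[643.5 157.6  50. ]
[644.8 -10.2  50. ]
[473.3 -11.8  50. ]
[472.  154.2  50. ]
wrist cam in tool [  71.72512471   -0.58155822 -145.01516285]
cam axes in tool [[ 0.    -0.965 -0.264]
 [ 1.     0.    -0.   ]
 [ 0.    -0.264  0.965]]
[[-0.959  0.285 -0.   ]
 [ 0.285  0.959 -0.001]
 [ 0.    -0.001 -1.   ]]
```

```bash
python3 -m crank '[{"travel":[0,0,0],"turn":-1},{"travel":[0,0,0],"turn":-1},{"travel":[0,0,0],"turn":-0.9},{"travel":[-0.4,-0.6,0],"turn":0},{"travel":[-0.46,-0.75,0],"turn":0},{"travel":[-0.46,-0.75,0],"turn":0},{"travel":[-0.46,-0.75,0],"turn":0},{"travel":[-0.46,-0.75,0],"turn":0},{"travel":[-0.46,-0.75,0],"turn":0},{"travel":[-0.46,-0.75,0],"turn":0},{"travel":[-0.46,-0.75,0],"turn":0},{"travel":[-0.46,-0.75,0],"turn":0},{"travel":[-0.46,-0.75,0],"turn":0},{"travel":[-0.46,-0.75,0.1],"turn":0},{"travel":[-0.46,-0.75,0.2],"turn":0},{"travel":[-0.46,-0.75,0.3],"turn":0},{"travel":[0,0,0],"turn":0},{"travel":[0,0,0],"turn":0}]' 1
python3 - <<'E'
from h import *
o=ctrl.get_obs();print(o["t"],o["ee_pos"],cv2.Rodrigues(o["orientation"])[0].round(3),o["ft_force"])
cv2.imwrite("pics/c.png",imaging.get_image("wrist"))
E
```

```text
t: 1.95
ee_pos: [491.0, 104.2, 206.5]
orientation: [-0.026, 3.14, -0.003]
ft_force: [0.5, 0.2, -0.6]
width: 87.6
1.95 [490.9594929  104.22520015 206.54930377] [[-1.    -0.016  0.001]
 [-0.016  1.    -0.002]
 [-0.001 -0.002 -1.   ]] [ 0.45733676  0.24017535 -0.57768463]
```

View pics/c.png

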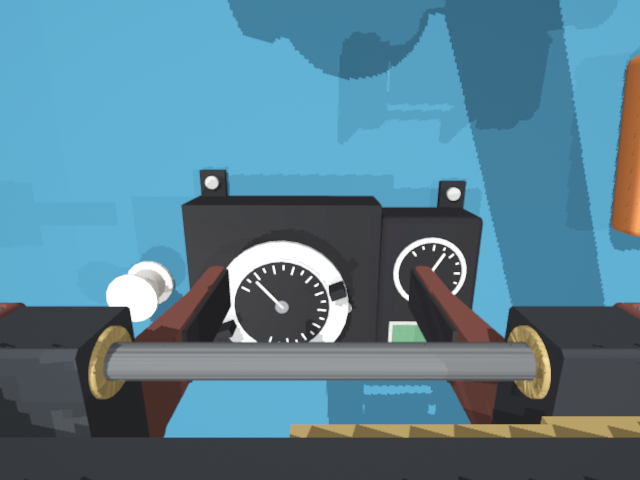

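```bash
python3 -m crank '[{"travel":[-0.9,-0.3,0],"turn":0},{"travel":[-0.9,-0.3,0],"turn":0},{"travel":[-0.4,-0.1,0],"turn":0},{"travel":[0,0,0],"turn":0},{"travel":[0,0,0],"turn":0}]'
python3 - <<'E'
from h import *
o=ctrl.get_obs()
cv2.imwrite("pics/d.png",imaging.get_image("wrist"))
i=imaging.camera_info("wrist");print(o["ee_pos"]);np.save("d.npy",i,allow_pickle=True)
E
```

```text
t: 2.5
ee_pos: [600.5, 77.5, 207.3]
orientation: [0.042, -3.14, 0.003]
ft_force: [0.3, 0.6, -0.2]
width: 87.9
[600.49525409  77.52081234 207.34386268]
```

View pics/d.png

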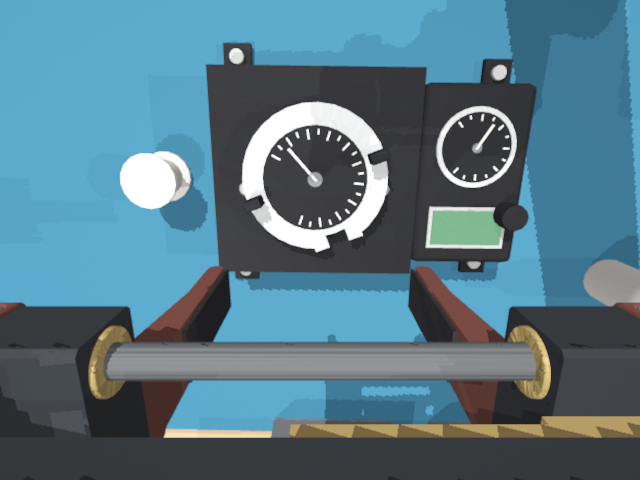

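```bash
python3 - <<'E'
import cv2
a=cv2.imread("pics/d.png")[90:265,225:415];cv2.imwrite("pics/d2.png",cv2.resize(a,None,fx=3.4,fy=3.4,interpolation=cv2.INTER_CUBIC)[:, :])
E
```

```text
(no output)
```

View pics/d2.png

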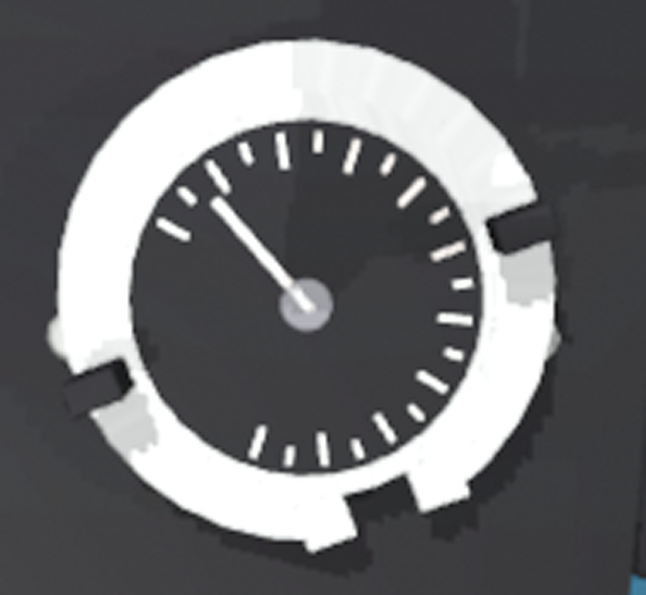

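```bash
python3 -m crank '[{"travel":[0,1,0],"turn":0},{"travel":[0,1,0],"turn":0},{"travel":[0,1,0.3],"turn":0},{"travel":[0,0.3,0.2],"turn":0},{"travel":[0,0,0],"turn":0},{"travel":[0,0,0],"turn":0}]'
python3 - <<'E'
from h import *
o=ctrl.get_obs()
a=imaging.get_image("wrist");cv2.imwrite("pics/e.png",a)
i=imaging.camera_info("wrist");print(o["ee_pos"],o["qpos"]);np.save("e.npy",i,allow_pickle=True)
p=proj("wrist",[560,73,60])[0];print(p)
x,y=int(p[0]),int(p[1]);x0=max(x-90,0);y0=max(y-80,0)
cv2.imwrite("pics/e2.png",cv2.resize(a[y0:y+90,x0:x+110],None,fx=3.4,fy=3.4,interpolation=cv2.INTER_CUBIC));print(x0,y0)
E
```

```text
t: 3.15
ee_pos: [587.7, 245.2, 184.1]
orientation: [0.048, -3.138, 0.004]
ft_force: [-0.3, -0.1, 0.9]
width: 87.2
[587.7010881  245.24435078 184.06596467] [ 0.37731438  0.50542804  1.639391   -0.00174828  1.00028125 -1.22329465]
[ 94.27575735 189.17776959]
4 109
```

View pics/e2.png

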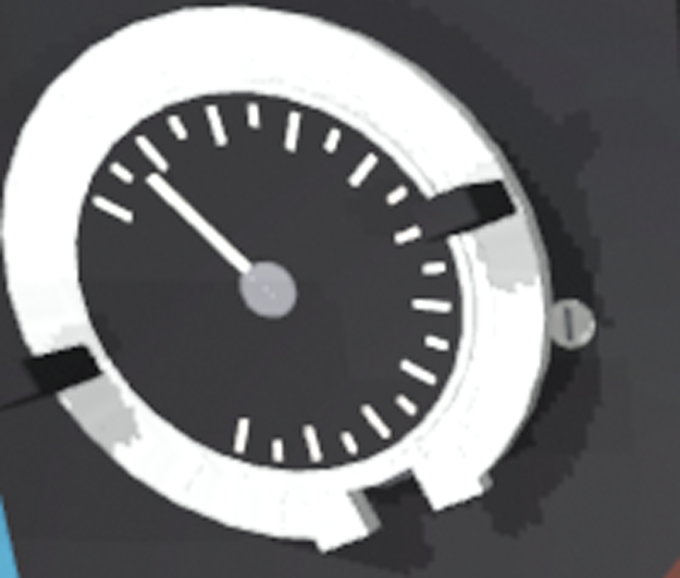

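```bash
python3 - <<'E'
from h import *
d=np.load("d.npy",allow_pickle=True).item();e=np.load("e.npy",allow_pickle=True).item()
im=cv2.imread("pics/d.png");g=cv2.cvtColor(im,6)
m=(g>140).astype(np.uint8);q=np.zeros_like(m);q[90:265,230:400]=m[90:265,230:400]
c=max(cv2.findContours(q,0,1)[0],key=cv2.contourArea)
P=np.array([plane("x",p[0],67,d)[:2] for p in c])
from scipy.optimize import least_squares
f=least_squares(lambda s:np.hypot(P[:,0]-s[0],P[:,1]-s[1])-s[2],[560,73,57],loss="soft_l1",f_scale=.5).x;print("rim",f)
C=f[:2]
D=lambda x,y:(225+x/3.4,90+y/3.4);E=lambda x,y:(4+x/3.4,109+y/3.4)
hub=plane("x",D(307,304),74.5,d);print("hub",hub,plane("x",E(268,290),74.5,e))
def ang(n,p):
    p=p[:2]-C;print(n,p.round(1),np.degrees(np.arctan2(p[1],p[0])).round(1),np.hypot(*p).round(1))
ang("notch in",plane("x",D(375,488),67,d));ang("notch out",plane("x",D(390,523),67,d))
ang("nE",plane("x",E(388,483),67,e))
ang("lugA",plane("x",D(520,222),85,d));ang("lugB",plane("x",D(95,388),85,d))
ang("lugA",plane("x",E(483,200),85,e));
ang("screw",plane("x",E(572,323),52,e))
ang("pinL",plane("x",D(52,340),58,d))
for z in (60,62,65):print(z,proj("x",[*C,z],d))
E
```

```text
rim [561.78626228  71.89387485  57.57778252]
hub [561.42934502  72.63741282  74.5       ] [561.59708631  73.40129943  74.5       ]
notch in [44.6 18.3] 22.3 48.2
notch out [53.4 22.3] 22.7 57.9
nE [44.5 17.5] 21.5 47.9
lugA [-20.4  46.2] 113.8 50.5
lugB [ 18.3 -45.9] -68.3 49.5
lugA [-21.4  53.7] 111.7 57.9
screw [ 9.4 55.9] 80.5 56.6
pinL [ 12.  -61.1] -78.9 62.3
60 [[314.5906384  177.71544411]]
62 [[314.5551214  177.99742163]]
65 [[314.50094758 178.42751992]]
```

```bash
python3 -m crank '[{"travel":[0,0,0],"turn":-0.9},{"travel":[0,0,0],"turn":-0.9},{"travel":[0,0,0],"turn":-0.9},{"travel":[0,0,0],"turn":-0.9},{"travel":[0.6,-0.5,0],"turn":0},{"travel":[0.6,-0.5,0],"turn":0},{"travel":[0.6,-0.5,0],"turn":0},{"travel":[0.55,-0.5,0],"turn":0},{"travel":[0,0,0],"turn":0},{"travel":[0,0,0],"turn":0},{"travel":[0,0,0],"turn":0}]' -1
cat >> h.py <<'E'
C=np.array([561.6,72.3])
def rep():
    o=ctrl.get_obs();T=cv2.Rodrigues(o["orientation"])[0]
    yaw=np.degrees(np.arctan2(-T[1,0],-T[0,0])); p=o["ee_pos"][:2]-C
    a=np.radians(yaw);G=np.array([[np.cos(a),np.sin(a)],[-np.sin(a),np.cos(a)]])@p
    print("t",o["t"],"pos",o["ee_pos"].round(1),"yaw",yaw.round(2),"in yaw frame (fwd,left)",G.round(1),"F",o["ft_force"].round(1),"w",round(o["width"],1),"tilt",T[:,2].round(3))
E
python3 -c "from h import *;rep()"
```

```text
t: 4.3
ee_pos: [516.6, 86.5, 190.9]
orientation: [-0.603, 3.08, -0.006]
ft_force: [-0.2, 0.4, 0.8]
width: 3.3
t 4.3 pos [516.6  86.5 190.9] yaw 22.17 in yaw frame (fwd,left) [-36.3  30.1] F [-0.2  0.4  0.8] w 3.3 tilt [ 0.004 -0.003 -1.   ]
```

```bash
python3 -m crank '[{"travel":[-0.1,0.4,0],"turn":0},{"travel":[0,0,0],"turn":0},{"travel":[0,0,0.7],"turn":0},{"travel":[0,0,0.5],"turn":0},{"travel":[0,0,0.2],"turn":0},{"travel":[0,0,0.1],"turn":0},{"travel":[0,0,0],"turn":0},{"travel":[0,0,0],"turn":0}]' -1
python3 - <<'E'
from h import *
rep();cv2.imwrite("pics/f.png",imaging.get_image("wrist"))
E
```

```text
t: 5.1
ee_pos: [520.5, 110.2, 116.4]
orientation: [-0.61, 3.07, -0.007]
ft_force: [0.1, -0.5, -0.6]
width: 0.2
t 5.1 pos [520.5 110.2 116.4] yaw 22.48 in yaw frame (fwd,left) [-23.5  50.8] F [ 0.1 -0.5 -0.6] w 0.2 tilt [ 0.012 -0.002 -1.   ]
```

View pics/f.png

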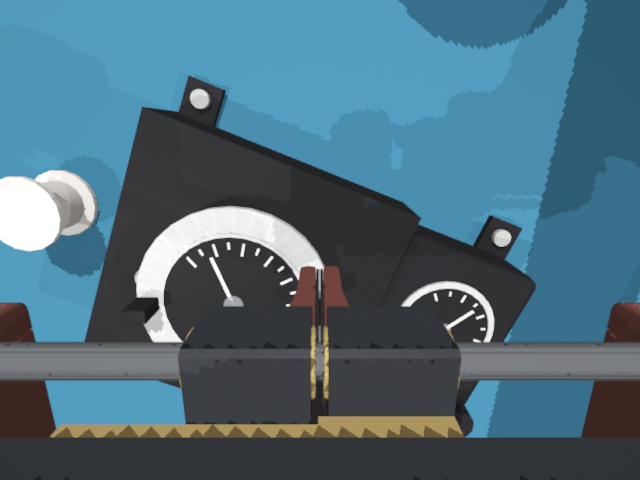

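```bash
python3 -m crank '[{"travel":[0.08,0,0],"turn":0},{"travel":[0,0,0.2],"turn":0},{"travel":[0,0,0.2],"turn":0},{"travel":[0,0,0],"turn":0},{"travel":[0,0,0],"turn":0}]' -1
python3 -c "from h import *;rep()"
```

```text
t: 5.65
ee_pos: [517.9, 108.5, 96.7]
orientation: [-0.609, 3.066, -0.007]
ft_force: [-0.2, -1.0, 1.3]
width: 0.3
t 5.65 pos [517.9 108.5  96.7] yaw 22.46 in yaw frame (fwd,left) [-26.5  50.2] F [-0.2 -1.   1.3] w 0.3 tilt [ 0.016 -0.001 -1.   ]
```

```bash
python3 -m crank '[{"travel":[0,0,0.1],"turn":0},{"travel":[0,0,0],"turn":0},{"travel":[-0.1,0,0],"turn":0},{"travel":[-0.1,0,0],"turn":0},{"travel":[0,0,0],"turn":0},{"travel":[0,0,0],"turn":0}]' -1
python3 -c "from h import *;rep()"
```

```text
t: 6.25
ee_pos: [528.7, 112.8, 91.6]
orientation: [-0.609, 3.065, -0.007]
ft_force: [-0.6, 0.2, -0.6]
width: 0.6
t 6.25 pos [528.7 112.8  91.6] yaw 22.46 in yaw frame (fwd,left) [-14.9  50. ] F [-0.6  0.2 -0.6] w 0.6 tilt [ 0.017 -0.001 -1.   ]
```

Arc, first about 40°.

```bash
python3 -m crank '[{"travel":[-0.1,0.023,0],"turn":1},{"travel":[-0.1,0.023,0],"turn":1},{"travel":[-0.1,0.023,0],"turn":1},{"travel":[-0.1,0.023,0],"turn":1},{"travel":[-0.1,0.023,0],"turn":1},{"travel":[-0.1,0.023,0],"turn":1},{"travel":[0,0,0],"turn":0},{"travel":[0,0,0],"turn":0}]' -1
python3 - <<'E'
from h import *
rep();cv2.imwrite("pics/g.png",imaging.get_image("wrist"))
a=imaging.get_image("top");cv2.imwrite("pics/gt.png",cv2.resize(a[190:305,170:345],None,fx=4.5,fy=4.5,interpolation=cv2.INTER_CUBIC))
E
```

```text
t: 7.05
ee_pos: [555.2, 124.1, 91.7]
orientation: [0.357, 3.109, -0.0]
ft_force: [0.1, 0.9, 0.0]
width: 0.5
t 7.05 pos [555.2 124.1  91.7] yaw -13.11 in yaw frame (fwd,left) [-18.  49.] F [0.1 0.9 0. ] w 0.5 tilt [ 0.012 -0.002 -1.   ]
```

View pics/g.png

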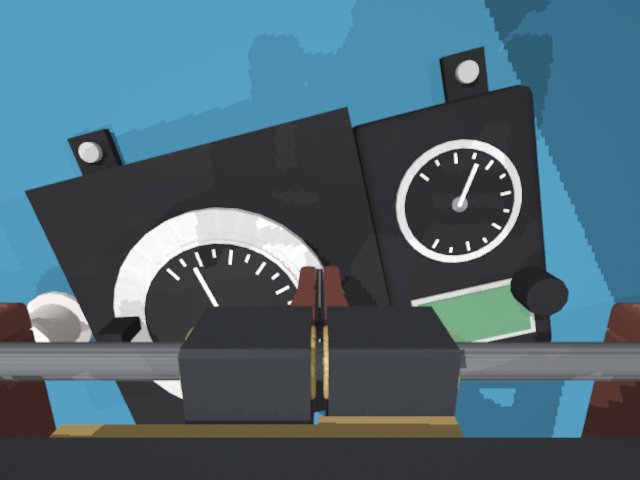

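View pics/gt.png

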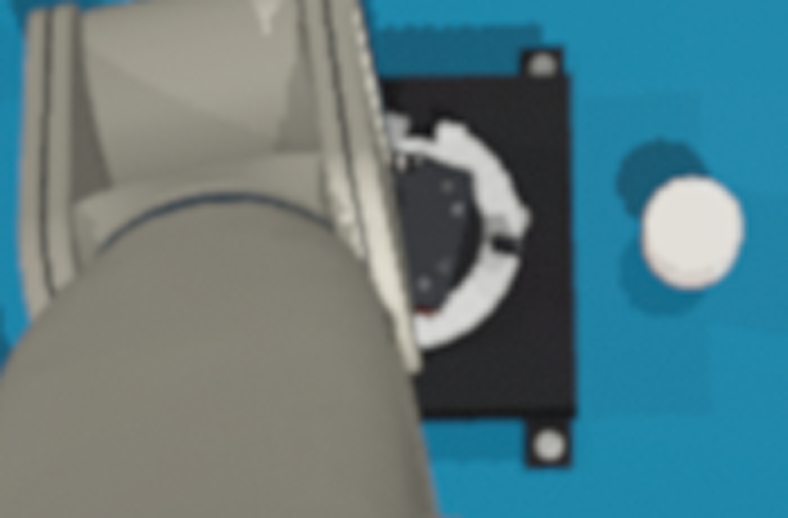

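```bash
python3 -m crank '[{"travel":[-0.115,0.03,0],"turn":1},{"travel":[-0.115,0.03,0],"turn":1},{"travel":[-0.115,0.03,0],"turn":1},{"travel":[-0.115,0.03,0],"turn":1},{"travel":[-0.115,0.03,0],"turn":1},{"travel":[-0.115,0.03,0],"turn":1},{"travel":[-0.115,0.03,0],"turn":1},{"travel":[-0.115,0.03,0],"turn":1},{"travel":[-0.11,0.03,0],"turn":1},{"travel":[0,0,0],"turn":0},{"travel":[0,0,0],"turn":0}]' -1
python3 - <<'E'
from h import *
rep();cv2.imwrite("pics/k.png",imaging.get_image("wrist"))
a=imaging.get_image("top");cv2.imwrite("pics/kt.png",cv2.resize(a[190:305,170:345],None,fx=4.5,fy=4.5,interpolation=cv2.INTER_CUBIC))
E
```

```text
t: 8.25
ee_pos: [600.1, 105.0, 91.8]
orientation: [1.701, 2.634, 0.005]
ft_force: [-0.3, -0.1, -0.3]
width: 0.3
t 8.25 pos [600.1 105.   91.8] yaw -65.69 in yaw frame (fwd,left) [-14.   48.6] F [-0.3 -0.1 -0.3] w 0.3 tilt [ 0.007 -0.001 -1.   ]
```

View pics/k.png

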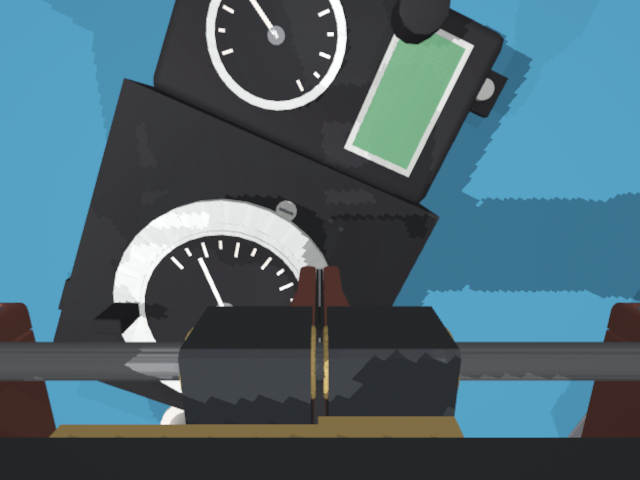

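View pics/kt.png

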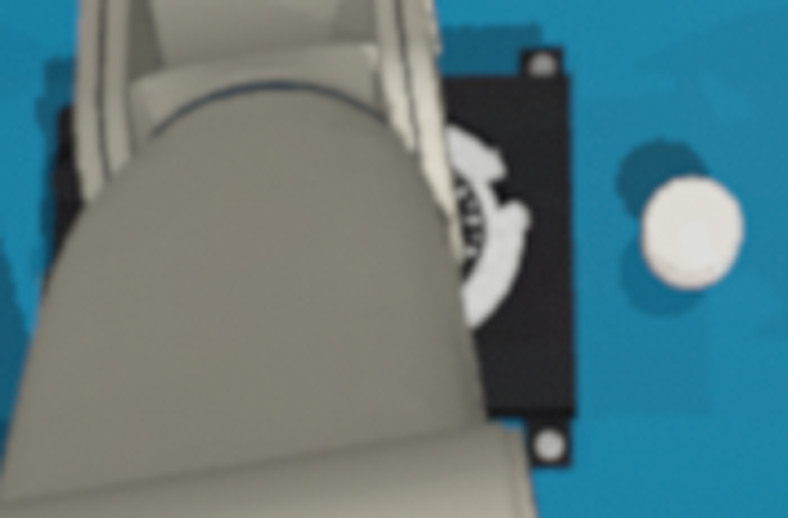

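```bash
python3 -m crank '[{"travel":[-0.1,0.025,0],"turn":0.9},{"travel":[-0.1,0.03,0],"turn":0.9},{"travel":[0,0,0],"turn":0},{"travel":[0,0,0],"turn":0}]' -1
python3 - <<'E'
from h import *
rep()
a=imaging.get_image("top");cv2.imwrite("pics/l.png",a);cv2.imwrite("pics/lt.png",cv2.resize(a[200:285,230:320],None,fx=7,fy=7,interpolation=cv2.INTER_CUBIC))
E
```

```text
t: 8.75
ee_pos: [605.2, 97.7, 91.8]
orientation: [1.928, 2.475, 0.005]
ft_force: [0.0, -1.1, 0.4]
width: 0.5
t 8.75 pos [605.2  97.7  91.8] yaw -75.82 in yaw frame (fwd,left) [-13.9  48.5] F [ 0.  -1.1  0.4] w 0.5 tilt [ 0.006 -0.    -1.   ]
```

View pics/lt.png

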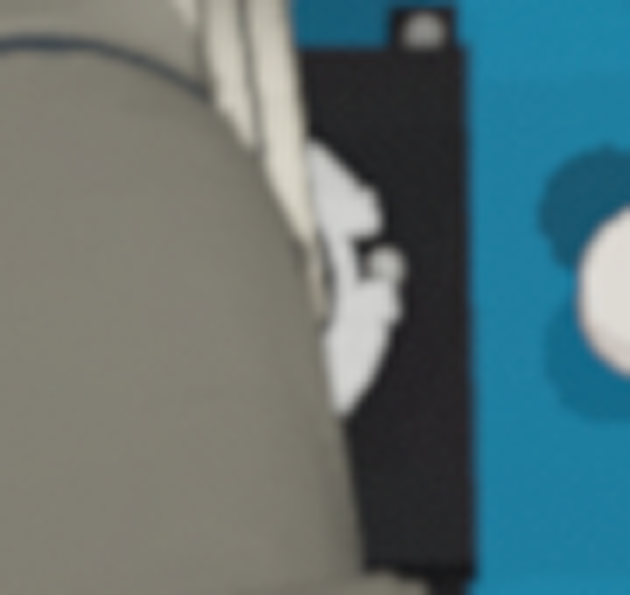

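```bash
python3 -m crank '[{"travel":[-0.06,0.015,0],"turn":0.5},{"travel":[0,0,0],"turn":0},{"travel":[0,0,0],"turn":0}]' -1
python3 - <<'E'
from h import *
rep()
a=imaging.get_image("top");cv2.imwrite("pics/m.png",a);cv2.imwrite("pics/mt.png",cv2.resize(a[220:265,260:305],None,fx=12,fy=12,interpolation=cv2.INTER_CUBIC))
E
```

```text
t: 9.1
ee_pos: [606.1, 95.6, 91.8]
orientation: [1.982, 2.432, 0.005]
ft_force: [-0.9, 0.6, 0.8]
width: 0.5
t 9.1 pos [606.1  95.6  91.8] yaw -78.36 in yaw frame (fwd,left) [-13.9  48.3] F [-0.9  0.6  0.8] w 0.5 tilt [ 0.005 -0.    -1.   ]
```

View pics/mt.png

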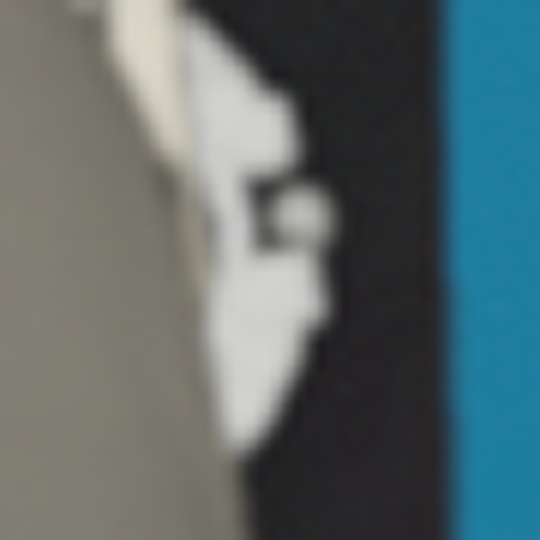

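```bash
python3 -m crank '[{"travel":[0.15,0,0],"turn":0},{"travel":[0.1,0,0],"turn":0},{"travel":[0,0,-0.5],"turn":0},{"travel":[0,0,-0.8],"turn":0},{"travel":[0,0,-0.7],"turn":0},{"travel":[-0.5,-0.4,0],"turn":0},{"travel":[-0.5,-0.4,0],"turn":0},{"travel":[-0.3,-0.1,0],"turn":0},{"travel":[0,0,0],"turn":0},{"travel":[0,0,0],"turn":0}]' -1
python3 - <<'E'
from h import *
rep()
a=imaging.get_image("wrist");cv2.imwrite("pics/n.png",a)
i=imaging.camera_info("wrist");np.save("n.npy",i,allow_pickle=True)
E
```

```text
t: 10.15
ee_pos: [571.5, 38.8, 195.4]
orientation: [1.971, 2.441, 0.006]
ft_force: [0.0, 0.4, -0.9]
width: 0.4
t 10.15 pos [571.5  38.8 195.4] yaw -77.83 in yaw frame (fwd,left) [34.8  2.6] F [ 0.   0.4 -0.9] w 0.4 tilt [ 0.006  0.    -1.   ]
```

View pics/n.png

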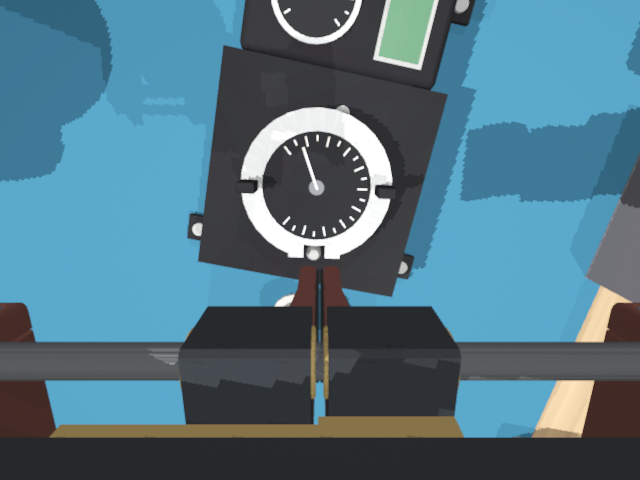

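```bash
python3 - <<'E'
from h import *
a=cv2.imread("pics/n.png")
cv2.imwrite("pics/n2.png",cv2.resize(a[225:285,270:360],None,fx=8,fy=8,interpolation=cv2.INTER_CUBIC))
E
```

```text
(no output)
```

View pics/n2.png

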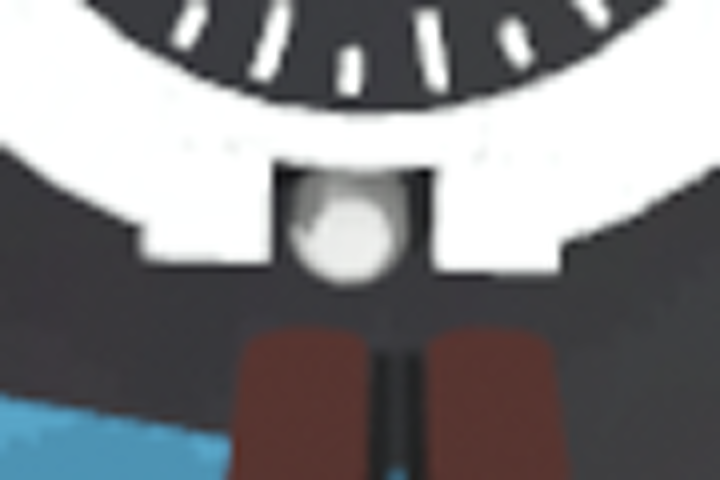

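```bash
python3 - <<'E'
from h import *
n=np.load("n.npy",allow_pickle=True).item()
a=cv2.cvtColor(cv2.imread("pics/n.png"),6)
print("hub",plane("x",(316.5,187.5),74.5,n),"pin",plane("x",(270+350/8,225+225/8),61,n))
E
python3 -m crank '[{"travel":[0.4,-0.05,0],"turn":0},{"travel":[0.3,0,0],"turn":0},{"travel":[0,0,0],"turn":0},{"travel":[0,0,0.8],"turn":0},{"travel":[0,0,0.7],"turn":0},{"travel":[0,0,0.2],"turn":0},{"travel":[0,0,0],"turn":0},{"travel":[0,0,0],"turn":0}]' -1
python3 -c "from h import *;rep()"
```

```text
hub [563.14214425  71.40820384  74.5       ] pin [572.63326317  16.20700734  61.        ]
t: 11.0
ee_pos: [566.5, 78.4, 108.5]
orientation: [1.961, 2.446, 0.01]
ft_force: [0.1, -0.2, 0.4]
width: 0.3
t 11.0 pos [566.5  78.4 108.5] yaw -77.43 in yaw frame (fwd,left) [-4.9  6.1] F [ 0.1 -0.2  0.4] w 0.3 tilt [ 0.009  0.    -1.   ]
```

```bash
python3 -m crank '[{"travel":[-0.1,-0.12,0],"turn":0},{"travel":[0,0,0],"turn":0},{"travel":[0,0,0.2],"turn":0},{"travel":[0,0,0.1],"turn":0},{"travel":[0,0,0],"turn":0},{"travel":[0,0,0],"turn":0}]' -1
python3 -c "from h import *;rep()"
```

```text
t: 11.6
ee_pos: [564.3, 71.4, 96.7]
orientation: [1.958, 2.441, 0.017]
ft_force: [-0.1, -0.1, -0.6]
width: 0.7
t 11.6 pos [564.3  71.4  96.7] yaw -77.47 in yaw frame (fwd,left) [1.4 2.4] F [-0.1 -0.1 -0.6] w 0.7 tilt [ 0.017  0.001 -1.   ]
```

```bash
python3 -m crank '[{"travel":[0,-0.06,0],"turn":0},{"travel":[0,0,0.1],"turn":0},{"travel":[0,0,0.05],"turn":0},{"travel":[0,0,0],"turn":0},{"travel":[0,0,0],"turn":0}]' -1
python3 -c "from h import *;rep()"
```

```text
t: 12.1
ee_pos: [561.6, 70.9, 88.9]
orientation: [1.957, 2.441, 0.018]
ft_force: [-0.0, 0.1, 1.8]
width: 0.4
t 12.1 pos [561.6  70.9  88.9] yaw -77.45 in yaw frame (fwd,left) [ 1.3 -0.3] F [-0.   0.1  1.8] w 0.4 tilt [ 0.017  0.001 -1.   ]
```

```bash
python3 -m crank '[{"travel":[0,0,0.06],"turn":0},{"travel":[0,0,0.06],"turn":0},{"travel":[0,0,0.06],"turn":0},{"travel":[0,0,0],"turn":0}]' -1
python3 -c "from h import *;rep()"
```

```text
t: 12.5
ee_pos: [561.7, 70.9, 80.9]
orientation: [1.957, 2.441, 0.018]
ft_force: [-2.2, -0.1, 5.7]
width: 0.6
t 12.5 pos [561.7  70.9  80.9] yaw -77.45 in yaw frame (fwd,left) [ 1.4 -0.2] F [-2.2 -0.1  5.7] w 0.6 tilt [ 0.017  0.001 -1.   ]
```

```bash
python3 -m crank '[{"travel":[0,0,0.06],"turn":0},{"travel":[0,0,0.06],"turn":0},{"travel":[0,0,0],"turn":0}]' -1
python3 -c "from h import *;rep()"
```

```text
t: 12.8
ee_pos: [562.0, 71.0, 81.7]
orientation: [1.957, 2.441, 0.018]
ft_force: [0.1, 0.3, -0.1]
width: 0.6
t 12.8 pos [562.   71.   81.7] yaw -77.44 in yaw frame (fwd,left) [1.4 0.1] F [ 0.1  0.3 -0.1] w 0.6 tilt [ 0.018  0.001 -1.   ]
```

```bash
python3 -m crank '[{"travel":[0,0,0.06],"turn":0},{"travel":[0,0,0.08],"turn":0}]' -1
python3 -c "from h import *;rep()"
python3 -m crank '[{"travel":[0,0,0.1],"turn":0},{"travel":[0,0,0.1],"turn":0}]' -1
python3 - <<'E'
from h import *
rep()
cv2.imwrite("pics/p.png",imaging.get_image("wrist"))
a=imaging.get_image("scene");cv2.imwrite("pics/ps.png",cv2.resize(a[225:355,285:455],None,fx=4.5,fy=4.5,interpolation=cv2.INTER_CUBIC))
E
```

```text
t: 13.0
ee_pos: [562.7, 71.1, 80.4]
orientation: [1.957, 2.441, 0.019]
ft_force: [-25.9, -1.7, 77.9]
width: 0.1
t 13.0 pos [562.7  71.1  80.4] yaw -77.44 in yaw frame (fwd,left) [1.5 0.8] F [-25.9  -1.7  77.9] w 0.1 tilt [ 0.018  0.001 -1.   ]
t: 13.2
ee_pos: [562.7, 71.0, 80.5]
orientation: [1.957, 2.441, 0.018]
ft_force: [-21.4, -3.1, 63.8]
width: 0.6
t 13.2 pos [562.7  71.   80.5] yaw -77.43 in yaw frame (fwd,left) [1.5 0.8] F [-21.4  -3.1  63.8] w 0.6 tilt [ 0.018  0.001 -1.   ]
```

View pics/ps.png

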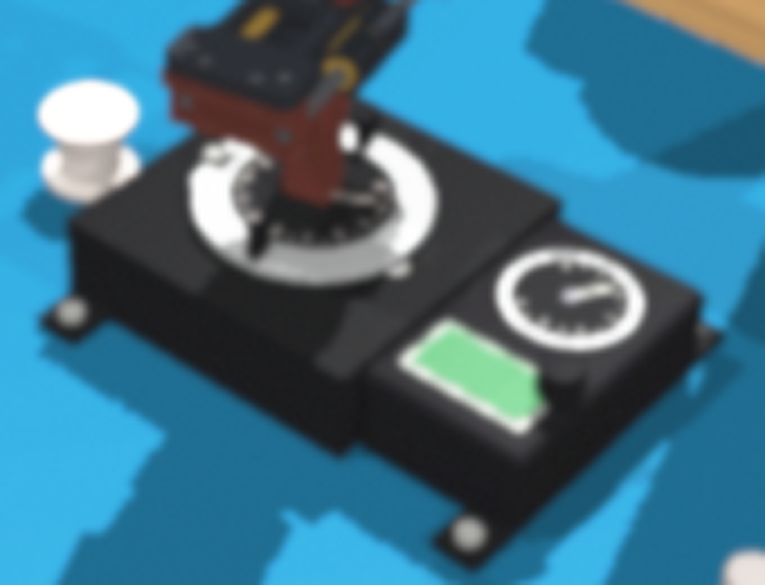

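View pics/p.png

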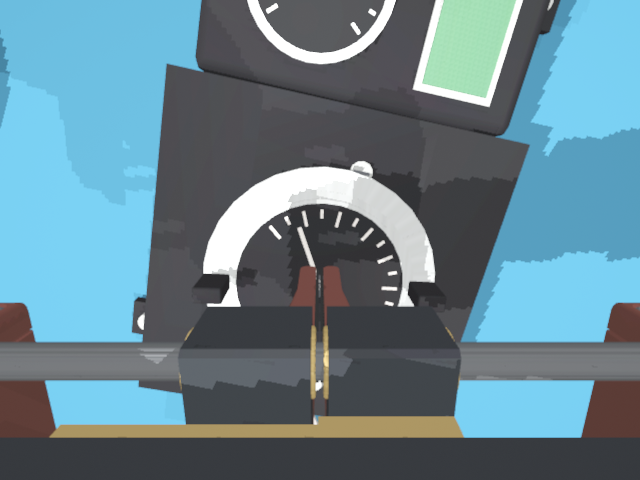

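```bash
python3 -m crank '[{"travel":[0,0,0],"turn":0},{"travel":[0,0,-0.1],"turn":0},{"travel":[0,0,-0.3],"turn":0},{"travel":[0,0,-0.7],"turn":0},{"travel":[0,0,-0.8],"turn":0},{"travel":[0,0,-0.5],"turn":0},{"travel":[-0.6,0,0],"turn":0},{"travel":[-0.2,0,0],"turn":0},{"travel":[0,0,0],"turn":0},{"travel":[0,0,0],"turn":0}]' -1
python3 - <<'E'
from h import *
rep()
a=imaging.get_image("wrist");cv2.imwrite("pics/q.png",a);np.save("q.npy",imaging.camera_info("wrist"),allow_pickle=True)
cv2.imwrite("pics/q2.png",cv2.resize(a[90:290,220:420],None,fx=3,fy=3,interpolation=cv2.INTER_CUBIC))
a=imaging.get_image("scene");cv2.imwrite("pics/qs.png",cv2.resize(a[225:355,285:455],None,fx=4.5,fy=4.5,interpolation=cv2.INTER_CUBIC))
E
```

```text
t: 14.3
ee_pos: [569.4, 31.5, 207.0]
orientation: [1.957, 2.441, 0.019]
ft_force: [0.0, 1.0, 0.5]
width: 0.6
t 14.3 pos [569.4  31.5 207. ] yaw -77.44 in yaw frame (fwd,left) [41.5 -1.2] F [0.  1.  0.5] w 0.6 tilt [ 0.017  0.001 -1.   ]
```

View pics/q2.png

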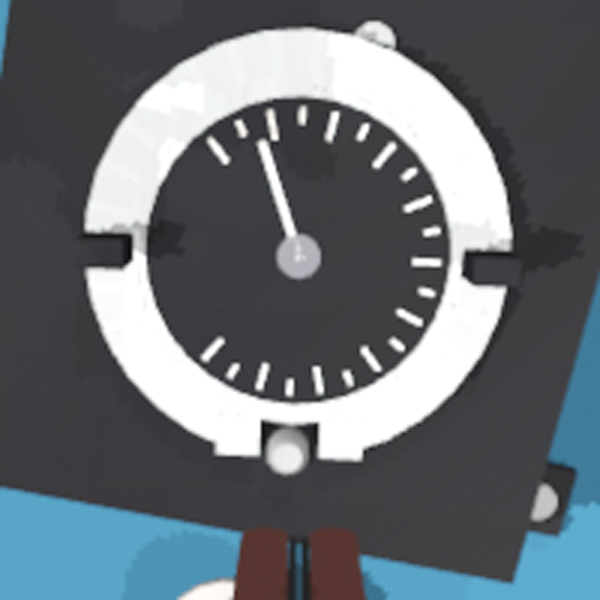

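View pics/qs.png

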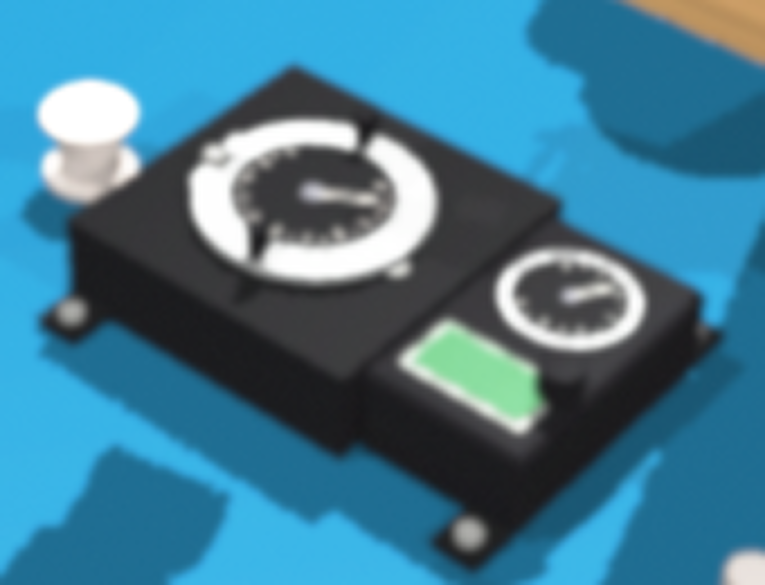

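```bash
python3 - <<'E'
from h import *
for z in (74.5,68.5,65.5):print(z,(proj("scene",[562,72,z])[0]-[285,225])*4.5)
q=np.load("q.npy",allow_pickle=True).item();n=np.load("n.npy",allow_pickle=True).item();d=np.load("d.npy",allow_pickle=True).item()
# rim apparent diameter -> height: fit circle at several z
from scipy.optimize import least_squares
for f,i,(x0,x1,y0,y1) in (("d",d,(230,400,90,265)),("n",n,(235,398,100,262)),("q",q,(240,400,95,245))):
    g=cv2.cvtColor(cv2.imread(f"pics/{f}.png"),6);m=(g>140).astype(np.uint8);k=np.zeros_like(m);k[y0:y1,x0:x1]=m[y0:y1,x0:x1]
    c=max(cv2.findContours(k,0,1)[0],key=cv2.contourArea)
    for z in (58,67):
        P=np.array([plane("x",p[0],z,i)[:2] for p in c])
        print(f,z,least_squares(lambda s:np.hypot(P[:,0]-s[0],P[:,1]-s[1])-s[2],[560,73,57],loss="soft_l1",f_scale=.5).x.round(2))
E
```

```text
74.5 [313.05393564 172.828578  ]
68.5 [312.74489362 182.7026797 ]
65.5 [312.59105365 187.61797076]
d 58 [562.84  71.79  59.4 ]
d 67 [561.79  71.89  57.58]
n 58 [563.15  69.8   59.33]
n 67 [562.91  71.05  57.44]
q 58 [562.89  71.17  57.5 ]
q 67 [562.54  72.09  55.73]
```

```bash
python3 -m crank '[{"travel":[0,0,-0.3],"turn":0},{"travel":[0,0,0],"turn":0},{"travel":[0,0,0],"turn":0}]' -1; python3 -c "
from workcell import workorder
print(workorder.close_job())"
```

```text
t: 14.7
ee_pos: [567.5, 33.5, 219.7]
orientation: [1.956, 2.447, 0.014]
ft_force: [-0.4, -0.3, -0.6]
width: 0.4
the job is handed in; nothing more can be done
None
```

The gauge is turned to the pin, pressed fully home and released, and the job was handed in at about 14.7 s of the 58 s allowed.

- **Finding the pin:** A side view showed that the flat slotted screw is on the housing's +y side, so the pin is on the -y side.
- **Turning:** I pushed lug_a about 100° clockwise, seen from above, with the shut fingertips. The next wrist picture showed the notch about 0.5 mm off the pin's centre, with 2.5 mm of room either side.
- **Pressing:** I pressed the middle of the glass straight down until it hit a hard stop, then lifted clear. The force briefly reached about 78 N vertically, with about 26 N sideways. The wrist limit is 120 N.
- **Last checks:** The rim circle measured the same 57.5 mm radius at a height of 67 mm before pressing and 58 mm after, a 9 mm drop. The last wrist picture shows the pin standing in the notch, and the scene picture puts the glass hub where it should be when home. The arm ended clear of everything, reading under 1 N. The spool, knob cap and small dial look unmoved in the last scene picture. I did not check the other items again.
- **Disagreement:** The TCP stopped at about 80.5 mm, where I expected 77.5 mm. First contact was also 2 to 3 mm higher than expected, so I take this as a height offset, not a gauge still standing proud.

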